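# Set out the flask, beaker and dropping bottle in a row

## Task

Set out the glassware that stands at the front right edge of the bench in a row: stand the small beaker on the bench midway between the cork mat and the white tile, put the glass dish (which now lies on the cork mat) on top of the beaker as a cover, stand the conical flask in the middle of the cork mat, and stand the dropping bottle in the middle of the white tile. The beaker must be exactly in line between mat and tile and everything centred, standing upright and let go. Do not tip any of the glassware over on the way, and leave the timer where it is.

Things in the scene. Friction and masses are not known exactly. Their poses are not given: they have to be found in the camera images.
- white_tile: Fixed square white glazed tile, 60 x 60 mm, 8 mm thick, flat on the bench. Origin: centre of its underside (on the bench); z up. Its x axis or the opposite direction points at the centre of the cork mat, which is always 140 mm away; so the beaker's place is 70 mm from the tile's origin on the straight line to the mat's origin. Tile and mat lie one behind the other as seen from the robot; which of the two is the nearer one varies.
- cork_mat: Fixed round cork mat, 80 mm in diameter, 8 mm thick, flat on the bench. Origin: centre of its underside; z up. At the start the glass dish lies on it. Fixed things round the work: a wall of wire grid at y = -0.28 from x = 0.43 on; a big glass bottle (x 0.54 to 0.71, y -0.02 to 0.14, 0.29 m high) whose burette carries a glass tap at x 0.41 to 0.47, y 0.03 to 0.10, z 0.24 to 0.46; a like bottle farther left with its tap at x 0.42 to 0.46, y 0.29 to 0.38, z 0.22 to 0.42.
- conical_flask: Loose conical (Erlenmeyer) flask of clear glass, base 68 mm in diameter, 106 mm tall, 75 g; it tapers to a neck about 29 mm in diameter from 80 mm up to the rim at 106 mm, which is the place to grip it. Origin: centre of its underside; z up. Stands on the bench near its front edge.
- dropping_bottle: Loose amber dropping bottle with a red rubber bulb on top, 116 mm tall, 85 g; cylindrical body 36 mm in diameter up to about 55 mm, shoulder to 70 mm, then a cap 24 mm in diameter from 70 to 84 mm and a bulb 12 mm in diameter to 116 mm. From above, grip it by the cap (the fingertips just above the shoulder), since a gripper that goes lower may press on the bulb. Origin: centre of its underside; z up. Stands on the bench near its front edge.
- small_beaker: Loose small empty clear beaker with a lip, 45 mm in diameter over the rim (43 mm below it), 55 mm tall, 28 g, flat rim. Grip across its outside, just under the rim. Origin: centre of its underside; z up. Stands on the bench near its front edge.
- glass_dish: Loose round clear glass dish with its lid on (one solid piece), 66 mm in diameter, 17 mm tall, 30 g, lying flat. Grip across its diameter. Origin: centre of its underside; z up. At the start it lies on the cork mat, underside 8 mm above the bench; on the beaker its underside is 55 mm above the bench.
- timer: Bystander: loose white bench timer with three keys, 60 x 66 mm, 18 mm tall, lying at the front of the bench to the left of the loose glassware. Origin: centre of its underside. To be left alone.
Things that resemble listed ones, but are neither listed nor needed, are in the scene too. Leave any blue or purple look-alike of the glass_dish alone. Of the things that look like the dropping_bottle, the larger one is meant.

How it is judged:
By the outcome, as a careful person would: the job done as asked, in the order asked, and still so for the second after the job is handed in, with the robot touching nothing.
It also fails if it takes over 112 s, if anything falls off the work surface, if the arm or the gripper's body presses on something with over 40 N, if the wrist force passes 120 N, or if a joint passes its speed limit or range.

## Robot

A 6-joint arm with a two-finger parallel gripper is mounted at the origin on a cart in front of the work surface, level with it; the furniture and walls round the work are solid. World frame = base frame: x ahead of the robot, y to its left, z up, the work surface at z = 0. Lengths are in m, angles in rad, forces in N, time in s.
With the tool pointing down it reaches from about 0.375 to 0.9 m from the base axis. Payload 3.1 kg.
Tool frame: the origin (TCP) lies where the fingers leave the gripper's body, on its centre line; the fingertips stand 73 mm ahead of it and the grasp point (between the pads) lies 54 mm ahead of it; z points along the fingers, y is the line along which they close (so a half turn about z gives the same grasp; the last joint's range is limited). The gripper opens to 85 mm and grips with 20 to 120 N. Pads are 22 mm wide; open, the fingers measure 114 mm over their backs; the gripper's body (76 mm by 85 mm) begins 54 mm behind the grasp point. The pads swing forward as they close: fully open they stand 13 mm farther back than shut.
Start: joints at [-1.296, 0.527, 1.433, -0, 1.181, -0.178], TCP at [0.273, -0.562, 0.304] pointing down, gripper open.
Joint ranges: [-3.08, 3.08], [-0.75, 2.2], [0.22, 2.44], [-1.43, 4.57], [0, 2.65], [-2.85, 2.85]. Speed limits (rad/s): [2.79, 2.79, 3.14, 3.14, 3.14, 3.14].

## Interface

Orientations are given as a unit quaternion [x, y, z, w].
In Python, from station import manip gives the robot as it stands.
- The arm moves only by the tool step_arm, never from a script. Its argument "moves" is one flat list of numbers, 5 for each row, row after row: the opening, from 0 (shut) to 1 (fully open), then the shift along the world's x, y, z scaled (see below), then the turn about the world's z scaled (see below). In form: [fingers, x, y, z, yaw, fingers, x, y, z, yaw, ...]. A call has 1 to 12 rows; each row is the pose to reach, as a shift and turn from the pose commanded when the call began, turning the shorter way round; what a row does not reach only later rows make up. The controller multiplies each number of a shift by 200 mm and each number of a turn by pi rad. A row lasts 1/8 s, in which the tool goes at most 62.5 mm and 10.7 degrees, less where a joint would pass 70% of its speed; a pose out of reach is approached as far as the arm can. A call with a number of a shift or a turn outside -1 to 1 is refused whole. A call with a gripper value outside its range is refused whole. The fingers move at their own pace and stop on an object; "grip_force" is the grip in N (left out, the last holds). Time passes only in rows, so rows that repeat a pose let the fingers close. It gives the time, the measured TCP pose, the force, the opening and the grip force at its end, in the units of the state.
- manip.sense(): the state, without advancing time (a new reading comes with each control period).
- manip.snapshot(name): name is "scene" or "top" or "wrist"; returns a dict with "color" (384x512x3 uint8, blue, green, red), "z_map" (384x512 float32, m along the optical axis (not along the pixel's ray), 0 where there is no reading), "fovy" (degrees; the focal length in pixels is half the picture's height over the tangent of half this angle, whatever the lens; pixels are square), "cx", "cy" (the principal point, pixels), "k1" (the pictures are not rectified: a ray, as slopes to the right and down, at radius r is drawn at 1 + k1 r^2 times it, then the intrinsics apply), "R" (3x3) and "t" (3): a world point X has camera coordinates R X + t; the wrist camera has in their place "mount" (4x4, takes a point from camera to tool coordinates, whose origin is the TCP and whose axes are the flange's). Camera axes: x right, y down, z forward; pixel columns grow to the right and rows downward; lengths in m; the calibration is good to about 2 mm. A picture is of the moment at which its call begins: read the wrist's pose just before it.
- manip.sign_off(): hands the job in; it is judged then, once.
The state is a dict: "t": time; "q": joint angles; "qd": joint speeds; "tau": joint torques, N m; "tcp_pos": TCP position; "tool_rot": TCP orientation; "force": force on the tool from outside, world axes, zero at the start; "ft_torque": the same for the moment, N m; "finger_gap": opening from 0.0 (shut) to 1.0 (fully open); "gripper_force": force on a finger pad.
Only numpy, scipy, OpenCV 4.12 (cv2) and the standard library are available. Lean on these libraries where they do the work, as an engineer would, in place of code of your own. Each camera call takes 0.05 s, during which the arm holds its last target. There are 200 camera calls.

## Working session

There is one attempt and no reset: what is moved stays moved. The work goes in short steps, Python scripts to look and compute and a tool call to move; the robot and the scene stay as the last step left them, time stands still between calls to the robot, and variables do not carry over. Pictures are saved under pics/ and viewed, at most 14 in all, crops included, and the job is handed in when it is done.

Besides the shell and the picture viewer there is one more tool, called after "Call:" as name(argument=value, ...) on one line, values as JSON. step_arm: Moves the arm, as the interface text tells. Its arguments: {"type":"object","properties":{"moves":{"type":"array","items":{"type":"number"}},"grip_force":{"type":"number"}},"required":["moves"]}

```bash
mkdir -p pics; cat > h.py <<'E'
import numpy as np, cv2, pickle
from scipy.spatial.transform import Rotation as Ro
from station import manip
def snap(n):
    s=manip.sense(); d=manip.snapshot(n)
    if n=="wrist":
        T=np.eye(4);T[:3,:3]=Ro.from_quat(s["tool_rot"]).as_matrix();T[:3,3]=s["tcp_pos"]
        M=T@np.array(d["mount"]); d["R"]=M[:3,:3].T; d["t"]=-M[:3,:3].T@M[:3,3]
    d["f"]=192/np.tan(np.radians(d["fovy"])/2)
    d["K"]=np.array([[d["f"],0,d["cx"]],[0,d["f"],d["cy"]],[0,0,1]])
    d["D"]=np.array([d["k1"],0,0,0.])
    return d
def ray(d,uv):
    p=cv2.undistortPoints(np.array(uv,float).reshape(-1,1,2),d["K"],d["D"]).reshape(-1,2)
    v=np.c_[p,np.ones(len(p))]@d["R"]
    return -d["R"].T@d["t"],v
def plane(d,uv,z):
    c,v=ray(d,uv); return c+v*((z-c[2])/v[:,2])[:,None]
def proj(d,X):
    return cv2.projectPoints(np.array(X,float).reshape(-1,1,3),cv2.Rodrigues(np.array(d["R"]))[0],np.array(d["t"],float),d["K"],d["D"])[0].reshape(-1,2)
E
python3 - <<'E'
from h import *
for n in("scene","top","wrist"):
    d=snap(n);cv2.imwrite(f"pics/{n}0.png",d["color"]);pickle.dump(d,open(f"{n}0.pkl","wb"))
    print(n,d["fovy"],d["k1"],-d["R"].T@d["t"],d["R"])
s=manip.sense();print(s)
E
```

```text
scene 49.41380016461 -0.052080379242842235 [ 1.05137518 -0.0522609   0.75021367] [[ 0.07789833  0.99693974  0.00655847]
 [ 0.84357777 -0.0624062  -0.53336855]
 [-0.53132701  0.0470811  -0.84585754]]
top 51.88747527296135 -0.11770837033443822 [ 0.47055685 -0.00929602  1.00579143] [[-0.02472074 -0.99942563  0.02317984]
 [-0.98913589  0.02109201 -0.14548306]
 [ 0.14491059 -0.02652446 -0.98908916]]
wrist 63.794456051910316 -0.004364649997652853 [ 0.33845641 -0.53113461  0.37275031] [[ 0.43823226 -0.8988571  -0.00289964]
 [-0.8616403  -0.42100176  0.28343167]
 [-0.25598532 -0.12171046 -0.95898805]]
{'t': 0.15, 'q': array([-1.29650559e+00,  5.28280192e-01,  1.43360247e+00, -1.00908037e-05,
        1.18142191e+00, -1.78450225e-01]), 'qd': array([-0.00019323, -0.00242818, -0.0021881 ,  0.00017688, -0.00118369,
        0.00209676]), 'tau': array([ 5.91285479e-04, -4.42742658e+01, -1.78276795e+01, -2.42167998e-04,
        5.58161628e-03, -8.19264123e-07]), 'tcp_pos': array([ 0.27332923, -0.56158613,  0.30314314]), 'tool_rot': array([ 9.74486641e-01,  2.24443876e-01, -4.56626319e-05, -8.54749038e-04]), 'force': array([0.31457383, 1.26555814, 0.3917698 ]), 'ft_torque': array([-0.02912884,  0.00734113, -0.02153054]), 'gripper_force': 0.0, 'finger_gap': 1.0019350751672038}
```

View pics/top0.png

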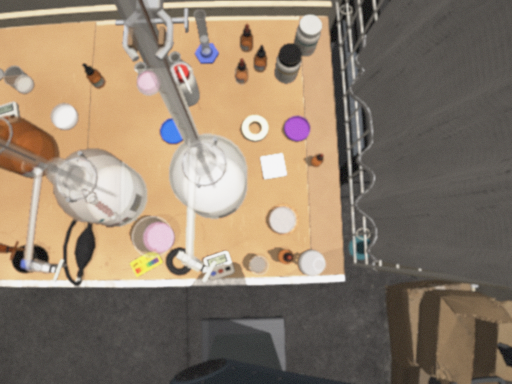

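View pics/scene0.png

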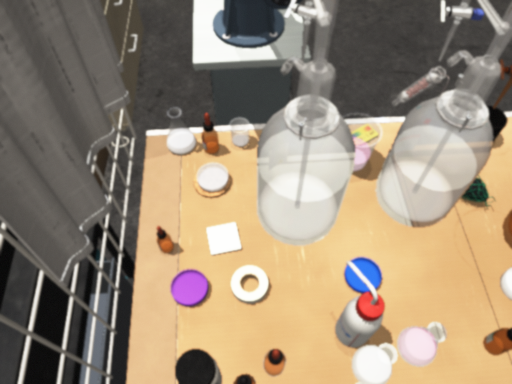

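Top view: the cork mat with the dish is at (282,220) and the white tile at (273,166), farther away. The front-edge glassware is the beaker (258,263), amber bottle (285,256) and flask (312,262), with the timer at (218,264). There are two kinds of dropping bottle candidates: the front one at (285,256), and the small one at (316,160) plus others at the back. The one at the front edge looks larger. I'll confirm it in an enlarged crop.

```bash
python3 - <<'E'
from h import *
a=pickle.load(open("top0.pkl","rb"));b=pickle.load(open("scene0.pkl","rb"))
A=cv2.resize(a["color"][140:290,190:350],None,fx=3.6,fy=3.6,interpolation=cv2.INTER_CUBIC)
B=cv2.resize(b["color"][95:265,135:275],None,fx=3.2,fy=3.2,interpolation=cv2.INTER_CUBIC)
cv2.imwrite("pics/c_top.png",A);cv2.imwrite("pics/c_sc.png",B)
# tile
for n,d,c,(r0,r1,c0,c1) in(("top",a,(273,166),(145,190,250,297)),("scene",b,(224,238),(215,260,195,250))):
    hsv=cv2.cvtColor(d["color"],cv2.COLOR_BGR2HSV)
    m=np.zeros(hsv.shape[:2],np.uint8);m[r0:r1,c0:c1]=((hsv[...,1]<50)&(hsv[...,2]>190))[r0:r1,c0:c1]*255
    k=max(cv2.findContours(m,0,2)[0],key=cv2.contourArea)
    bx=cv2.boxPoints(cv2.minAreaRect(k)); X=plane(d,bx,.008);print(n,cv2.contourArea(k),X.mean(0),np.diff(X,axis=0)[:,:2].round(4).tolist())
for nm,uv,z in(("dish",(282,220),.02),("flask",(312,262),.03),("bot",(285,256),.1),("beak",(258,263),.03)):print(nm,plane(a,uv,z))
E
```

```text
top 515.0 [ 0.67857506 -0.09219193  0.008     ] [[0.0093, -0.0615], [-0.0615, -0.0077], [-0.009, 0.061]]
scene 825.5 [ 0.68078019 -0.09025175  0.008     ] [[-0.0095, 0.0626], [0.062, 0.0078], [0.0086, -0.0603]]
dish [[ 0.53693362 -0.1091437   0.02      ]]
flask [[ 0.43097127 -0.17871871  0.03      ]]
bot [[ 0.4492601 -0.1051345  0.1      ]]
beak [[ 0.43242713 -0.04579676  0.03      ]]
```

View pics/c_top.png

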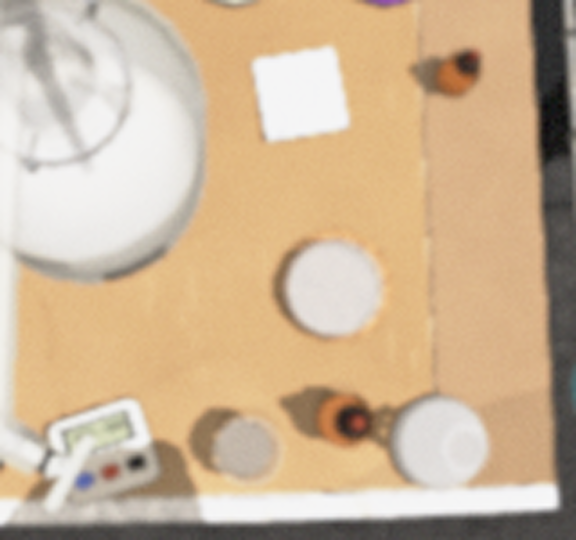

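View pics/c_sc.png

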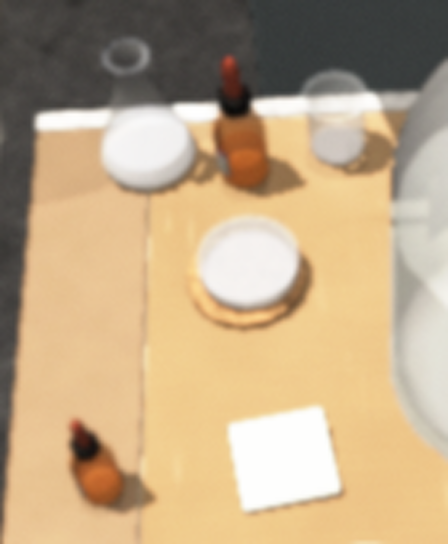

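The crops confirm the targets. The bottle at front (285,256) is clearly larger than the look-alike at (316,160), so the front one is meant. I'll move closer for the wrist view, y first because of the grid wall.

Call:
step_arm(moves=[1, 0, 0.31, 0, 0, 1, 0, 0.62, 0.1, 0, 1, 0, 0.93, 0.15, 0, 1, 0, 1, 0.15, 0], grip_force=25)

```text
t: 0.65
tcp_pos: [0.2731, -0.3581, 0.3342]
tool_rot: [0.974, 0.225, -0.0, -0.001]
force: [0.8, 0.1, -0.2]
finger_gap: 0.996
gripper_force: 0.0
```

Call:
step_arm(moves=[1, 0.1, 0.3, 0, 0, 1, 0.2, 0.6, 0, 0, 1, 0.3, 0.9, 0, 0, 1, 0.45, 1, 0, 0, 1, 0.6, 1, 0, 0, 1, 0.64, 1, 0, 0, 1, 0.64, 1, 0, 0, 1, 0.64, 1, 0, 0])

```text
t: 1.65
tcp_pos: [0.4005, -0.1622, 0.3336]
tool_rot: [0.975, 0.224, -0.001, -0.001]
force: [-0.1, 0.4, 0.3]
finger_gap: 1.004
gripper_force: 0.0
```

```bash
python3 - <<'E'
from h import *
d=snap("wrist");cv2.imwrite("pics/w1.png",d["color"]);pickle.dump(d,open("w1.pkl","wb"))
for n,p in dict(beak=(.432,-.046,0),bot=(.449,-.105,0),flask=(.431,-.179,0),mat=(.541,-.1095,.008),tile=(.68,-.091,.008)).items(): print(n,proj(d,p))
E
```

```text
beak [[180.49739161  98.07995506]]
bot [[229.15664033 106.81953351]]
flask [[275.09642592 145.63621804]]
mat [[265.30774718  34.35532082]]
tile [[ 309.21035425 -107.20430318]]
```

View pics/w1.png

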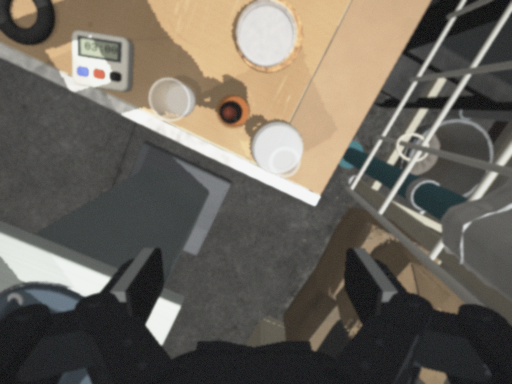

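Wrist view: beaker (172,99), bottle (234,111), flask (277,148), mat and dish (267,34), timer (101,60). I'll move forward so everything, including the tile, is in view.

Call:
step_arm(moves=[1, 0.3, 0.1, 0.1, 0, 1, 0.6, 0.15, 0.2, 0, 1, 0.75, 0.15, 0.2, 0, 1, 0.75, 0.15, 0.2, 0, 1, 0.75, 0.15, 0.2, 0, 1, 0.75, 0.15, 0.2, 0])

```text
t: 2.45
tcp_pos: [0.55, -0.1322, 0.3737]
tool_rot: [0.975, 0.224, -0.001, -0.0]
force: [-0.3, -0.4, -0.4]
finger_gap: 1.0
gripper_force: 0.0
```

```bash
python3 - <<'E'
from h import *
d=snap("wrist");pickle.dump(d,open("w2.pkl","wb"))
print(manip.sense()["tcp_pos"])
for n,p in dict(beak=(.432,-.046,0),bot=(.449,-.105,0),flask=(.431,-.179,0),mat=(.541,-.1095,.008),tile=(.68,-.091,.008)).items(): print(n,proj(d,p))
I=cv2.resize(d["color"][0:300,80:460],None,fx=2,fy=2,interpolation=cv2.INTER_CUBIC);cv2.imwrite("pics/w2.png",I)
E
```

```text
[ 0.55017057 -0.13219702  0.37381652]
beak [[167.71157963 201.07060942]]
bot [[208.08599417 207.70275403]]
flask [[246.95000024 237.17883047]]
mat [[236.11424457 155.56208003]]
tile [[268.55495356  53.32102496]]
```

View pics/w2.png

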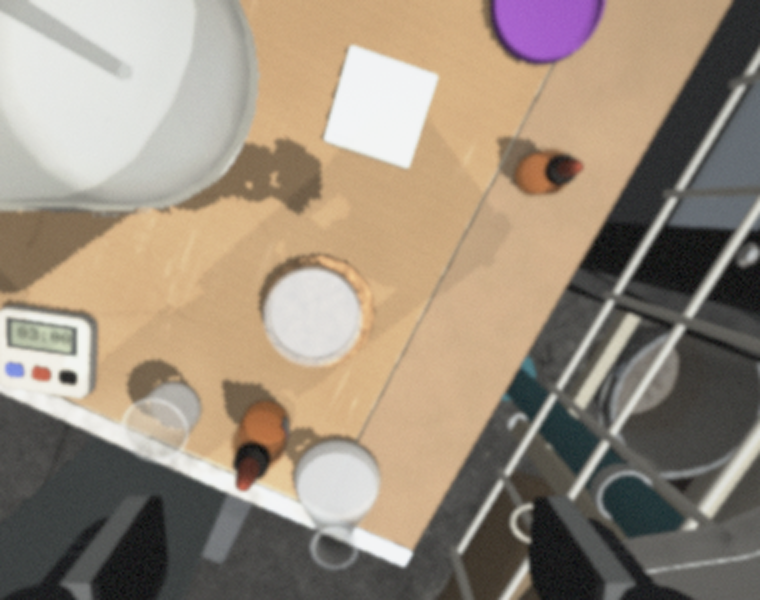

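Second wrist view (crop pixels, 2x, offset 80): tile (381,107), dish (313,315), beaker rim (155,430), bottle cap (253,461), flask mouth (334,547) and flask base (337,482).

```bash
python3 - <<'E'
from h import *
d=pickle.load(open("w2.pkl","rb"))
hsv=cv2.cvtColor(d["color"],cv2.COLOR_BGR2HSV)
def reg(m,x0,x1,y0,y1):
    M=np.zeros(m.shape,np.uint8);M[y0:y1,x0:x1]=m[y0:y1,x0:x1]*255
    return max(cv2.findContours(M,0,1)[0],key=cv2.contourArea)
w=(hsv[...,1]<60)&(hsv[...,2]>150)
k=reg(w,235,305,15,90);X=plane(d,cv2.boxPoints(cv2.minAreaRect(k)),.008);print("tile",X.mean(0),np.diff(X,axis=0)[:,:2].round(4).tolist())
k=reg(w,205,270,125,190);P=plane(d,k.reshape(-1,2),.025)[:,:2].astype(np.float32);print("dish",cv2.minEnclosingCircle(P),P.min(0),P.max(0))
k=reg(w,225,272,215,258);P=plane(d,k.reshape(-1,2),.003)[:,:2];print("flask base",P.min(0),P.max(0))
def c(x,y,z): return plane(d,((x+.5)/2+79.75,(y+.5)/2-.25),z)[0].round(4)
print("flask mouth",c(334,547,.106),"base",c(338,482,.002))
print("beaker rim",c(155,430,.055),"base",c(172,405,.001))
print("bot cap",c(252,465,.084),"bulb",c(246,480,.116),"base",c(265,422,.0))
t=np.array([0.6797,-.0912])
E
```

```text
tile [ 0.68024445 -0.09188861  0.008     ] [[0.0607, 0.0065], [0.0103, -0.06], [-0.061, -0.0091]]
dish ((0.5402606129646301, -0.1103338748216629), 0.03425707295536995) [ 0.5061089  -0.14360066] [ 0.5741236  -0.07685106]
flask base [ 0.38625361 -0.21717214] [ 0.46090696 -0.14981884]
flask mouth [ 0.4312 -0.1816  0.106 ] base [ 0.4274 -0.1843  0.002 ]
beaker rim [ 0.4305 -0.0478  0.055 ] base [ 0.4292 -0.0446  0.001 ]
bot cap [ 0.4491 -0.1152  0.084 ] bulb [ 0.4537 -0.1146  0.116 ] base [ 0.4471 -0.1132  0.    ]
```

Call:
step_arm(moves=[0.8, -0.2, 0.1, -0.15, 0, 0.8, -0.4, 0.2, -0.35, 0, 0.75, -0.55, 0.32, -0.55, 0, 0.75, -0.6, 0.42, -0.75, 0, 0.75, -0.6, 0.425, -0.87, 0, 0.75, -0.6, 0.425, -0.95, 0, 0.75, -0.6, 0.425, -0.95, 0, 0.75, -0.6, 0.425, -0.95, 0])

```text
t: 3.5
tcp_pos: [0.4316, -0.0473, 0.1845]
tool_rot: [0.975, 0.224, 0.0, 0.0]
force: [-0.3, 0.4, -0.2]
finger_gap: 0.751
gripper_force: 0.0
```

```bash
python3 - <<'E'
from h import *
d=snap("wrist");pickle.dump(d,open("w3.pkl","wb"));cv2.imwrite("pics/w3.png",d["color"])
print(manip.sense()["tcp_pos"],manip.sense()["q"])
for n,p in dict(beak=(.430,-.047,0.055),beakbase=(.43,-.047,0),bulb=(.45,-.114,.116)).items(): print(n,proj(d,p))
E
```

```text
[ 0.43175856 -0.04729855  0.1847136 ] [-3.67532192e-01  4.94318172e-01  2.01206473e+00 -2.34925518e-05
  6.33494647e-01  7.50833742e-01]
beak [[250.62103886 215.69323172]]
beakbase [[251.20216371 193.53504715]]
bulb [[385.43035141 278.20973388]]
```

View pics/w3.png

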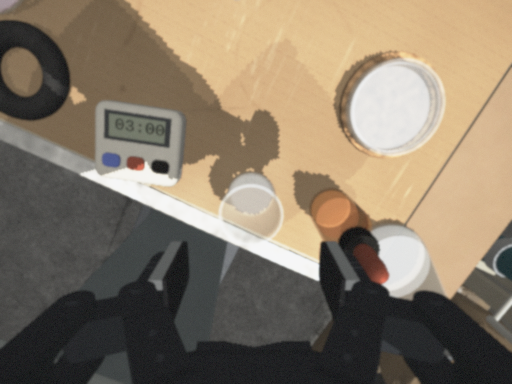

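Near view: beaker rim ellipse centred (251,209), its base about (250,193), bulb (372,262), timer (140,142).

```bash
python3 - <<'E'
from h import *
d=pickle.load(open("w3.pkl","rb"))
print(plane(d,[(251,209),(219,213),(284,213),(252,174),(250,244)],.055).round(4))
print(plane(d,[(250,193)],.002),plane(d,[(372,262)],.105),plane(d,[(360,242)],.084))
print(plane(d,[(397,106)],.025))
E
```

```text
[[ 0.4345 -0.0451  0.055 ]
 [ 0.4223 -0.0267  0.055 ]
 [ 0.4418 -0.0667  0.055 ]
 [ 0.4567 -0.0351  0.055 ]
 [ 0.4107 -0.0559  0.055 ]]
[[ 0.43050288 -0.04563647  0.002     ]] [[ 0.45148854 -0.10979515  0.105     ]] [[ 0.4533886  -0.10918071  0.084     ]]
[[ 0.54073563 -0.10929365  0.025     ]]
```

Call:
step_arm(moves=[0.75, 0, 0, 0, 0.059, 0.75, 0, 0.005, 0, 0.118, 0.75, 0, 0.005, -0.1, 0.178, 0.75, 0, 0.005, -0.2, 0.237, 0.75, 0, 0.005, -0.22, 0.296, 0.75, 0, 0.005, -0.22, 0.356, 0.75, 0, 0.005, -0.22, 0.356, 0.75, 0, 0.005, -0.22, 0.356])

```text
t: 4.55
tcp_pos: [0.4318, -0.0461, 0.1405]
tool_rot: [0.708, 0.706, 0.0, 0.001]
force: [-0.1, 0.7, 0.8]
finger_gap: 0.753
gripper_force: 0.0
```

```bash
python3 - <<'E'
from h import *
d=snap("wrist");pickle.dump(d,open("w4.pkl","wb"));cv2.imwrite("pics/w4.png",d["color"])
s=manip.sense();print(s["tcp_pos"],s["q"],Ro.from_quat(s["tool_rot"]).as_matrix().round(3))
E
```

```text
[ 0.43170469 -0.04611202  0.14036135] [-3.64952600e-01  5.92128661e-01  2.04033199e+00  2.25399267e-05
  5.07984436e-01 -3.63194796e-01] [[ 0.002  1.     0.001]
 [ 1.    -0.002 -0.   ]
 [-0.     0.001 -1.   ]]
```

View pics/w4.png

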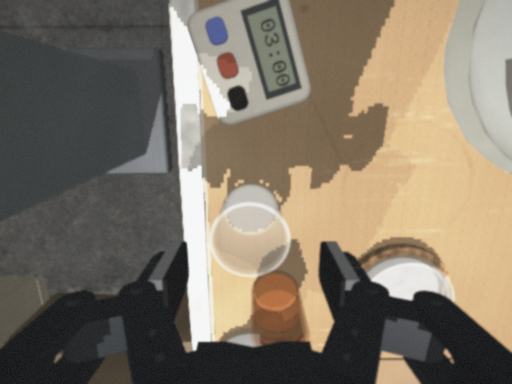

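Gripper straddles the beaker: rim centre (250,238), bottle below it clear of the fingers, timer at (250,60) out of the way.

```bash
python3 - <<'E'
from h import *
d=pickle.load(open("w4.pkl","rb"))
print(plane(d,[(250,238),(209,238),(291,238),(250,203),(250,276)],.055).round(4),plane(d,[(251,207)],.002),plane(d,(280,290),.06))
E
```

```text
[[ 0.4301 -0.0449  0.055 ]
 [ 0.4077 -0.0449  0.055 ]
 [ 0.4525 -0.045   0.055 ]
 [ 0.4302 -0.0248  0.055 ]
 [ 0.43   -0.0684  0.055 ]] [[ 0.43037139 -0.04488598  0.002     ]] [[ 0.44678538 -0.07425619  0.06      ]]
```

Call:
step_arm(moves=[0.75, -0.008, 0.004, -0.1, 0, 0.75, -0.008, 0.004, -0.22, 0, 0.75, -0.008, 0.004, -0.22, 0, 0.6, -0.008, 0.004, -0.22, 0, 0.4, -0.008, 0.004, -0.22, 0, 0.4, -0.008, 0.004, -0.22, 0, 0.4, -0.008, 0.004, -0.22, 0, 0.4, -0.008, 0.004, -0.22, 0], grip_force=20)

```text
t: 5.6
tcp_pos: [0.4301, -0.0452, 0.0966]
tool_rot: [0.707, 0.707, 0.0, 0.001]
force: [-0.8, 0.8, 5.6]
finger_gap: 0.513
gripper_force: 20.6
```

Call:
step_arm(moves=[0.4, 0, 0, 0.1, 0, 0.4, 0.1, 0, 0.225, 0, 0.4, 0.25, -0.03, 0.225, -0.02, 0.4, 0.38, -0.18, 0.225, -0.07, 0.4, 0.42, -0.28, 0.225, -0.12, 0.4, 0.42, -0.28, 0.225, -0.17, 0.4, 0.42, -0.28, 0.225, -0.22, 0.4, 0.45, -0.28, 0.225, -0.27, 0.4, 0.55, -0.28, 0.225, -0.32, 0.4, 0.7, -0.28, 0.225, -0.356, 0.4, 0.85, -0.28, 0.225, -0.356, 0.4, 0.9, -0.28, 0.225, -0.356])

```text
t: 7.1
tcp_pos: [0.6114, -0.1013, 0.141]
tool_rot: [0.974, 0.225, 0.001, 0.001]
force: [-0.9, 0.5, 0.2]
finger_gap: 0.516
gripper_force: 20.7
```

Call:
step_arm(moves=[0.4, 0, 0, 0, 0, 0.4, 0, 0, 0, 0])

```text
t: 7.35
tcp_pos: [0.6083, -0.1009, 0.1405]
tool_rot: [0.974, 0.224, -0.001, -0.001]
force: [0.0, 0.7, -0.5]
finger_gap: 0.514
gripper_force: 20.7
```

```bash
python3 - <<'E'
from h import *
d=snap("wrist");pickle.dump(d,open("w5.pkl","wb"));I=cv2.resize(d["color"][0:300,80:460],None,fx=2,fy=2,interpolation=cv2.INTER_CUBIC);cv2.imwrite("pics/w5.png",I)
s=manip.sense();print(s["tcp_pos"],s["finger_gap"])
hsv=cv2.cvtColor(d["color"],cv2.COLOR_BGR2HSV)
E
```

```text
[ 0.60838583 -0.10094774  0.1406556 ] 0.5113619900703271
```

View pics/w5.png

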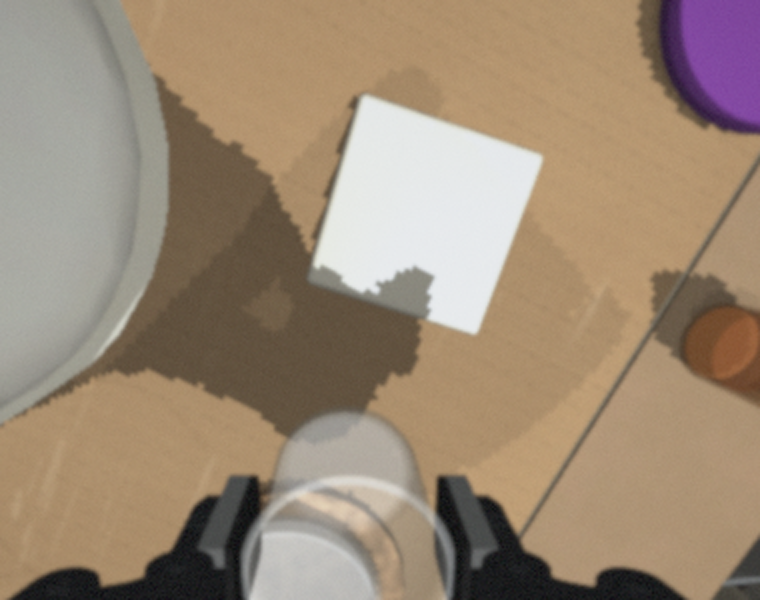

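Tile corners, crop pixels: (363,93), (543,157), (476,333), (310,281). The held rim spans 243 to 455 with its top at 477.

```bash
python3 - <<'E'
from h import *
d=pickle.load(open("w5.pkl","rb"))
f=lambda p,z: plane(d,np.array(p)/2+(80,0),z)[:,:2]
C=f([(363,93),(543,157),(476,333),(310,281)],.008);print(C.round(4));t=C.mean(0)
e=np.roll(C,-1,0)-C;print(np.linalg.norm(e,axis=1));a=[np.arctan2(*e[3][::-1]),np.arctan2(*(-e[1])[::-1]),np.arctan2(-e[0][0]*-1,-e[0][1]),np.arctan2(-e[2][0],e[2][1])];print(a,t)
P=f([(349,477),(243,562),(455,562)],.099);print(P.round(4));print("theory centre",P[0])
X=[.6084,-.1009]
for c in((.6084,-.1009),(.61,-.1015)):
  q=np.array([[c[0]+.0225*np.cos(u),c[1]+.0225*np.sin(u),.099] for u in np.linspace(0,6.28,60)]);z=(proj(d,q)-(80,0))*2;print(c,z.min(0),z.max(0))
E
```

```text
[[ 0.7049 -0.0598]
 [ 0.7131 -0.1175]
 [ 0.6562 -0.126 ]
 [ 0.6475 -0.0691]]
[0.05822923 0.05753639 0.0574731  0.0581892 ]
[np.float64(0.16091582956348666), np.float64(0.147943004926436), np.float64(0.14039519825073746), np.float64(0.1515692541990113)] [ 0.68040651 -0.09310411]
[[ 0.6281 -0.0927]
 [ 0.6015 -0.0815]
 [ 0.6206 -0.1205]]
theory centre [ 0.62809435 -0.09267122]
(0.6084, -0.1009) [233.691029   471.43800564] [452.35258103 662.85526782]
(0.61, -0.1015) [239.42177372 465.89051236] [458.69447245 658.34207336]
```

Call:
step_arm(moves=[0.4, 0.01, -0.002, 0, 0, 0.4, 0.01, -0.002, -0.1, 0, 0.4, 0.01, -0.002, -0.18, 0, 0.4, 0.01, -0.002, -0.216, 0, 0.4, 0.01, -0.002, -0.218, 0, 0.4, 0.01, -0.002, -0.218, 0])

```text
t: 8.15
tcp_pos: [0.6118, -0.1016, 0.0968]
tool_rot: [0.974, 0.224, -0.0, -0.0]
force: [-0.6, 0.4, -0.9]
finger_gap: 0.512
gripper_force: 20.4
```

```bash
python3 - <<'E'
from h import *
for i in range(6):
    print(manip.sense()["tcp_pos"].round(4),manip.sense()["force"].round(1)); manip.snapshot("wrist")
E
```

```text
[ 0.6118 -0.1016  0.0968] [-0.6  0.4 -0.9]
[ 0.6118 -0.1016  0.0969] [ 0.2  0.2 -0.6]
[ 0.6118 -0.1016  0.097 ] [-0.4  0.4 -0.7]
[ 0.6119 -0.1016  0.0971] [-1.4 -0.2 -1.2]
[ 0.6119 -0.1016  0.0972] [-0.2 -0.2 -0.2]
[ 0.6119 -0.1016  0.0972] [ 0.7 -0.1 -0.9]
```

Call:
step_arm(moves=[0.4, -0.007, 0.001, 0, 0, 0.4, -0.007, 0.001, -0.003, 0, 0.4, -0.007, 0.001, -0.003, 0, 0.53, -0.007, 0.001, -0.003, 0, 0.6, -0.007, 0.001, -0.003, 0, 0.75, -0.007, 0.001, -0.003, 0, 0.75, -0.007, 0.001, -0.003, 0])

```text
t: 9.32
tcp_pos: [0.6105, -0.1014, 0.0967]
tool_rot: [0.974, 0.224, 0.0, 0.0]
force: [-0.2, -0.1, -0.5]
finger_gap: 0.749
gripper_force: 0.0
```

Call:
step_arm(moves=[0.75, 0, 0, 0.1, 0, 0.75, 0, 0, 0.3, 0, 0.75, 0, 0, 0.5, 0, 0.9, -0.1, -0.03, 0.6, 0, 1, -0.25, -0.05, 0.6, 0, 1, -0.35, -0.05, 0.6, 0, 1, -0.35, -0.05, 0.6, 0, 1, -0.35, -0.05, 0.6, 0, 1, -0.35, -0.05, 0.6, 0])

```text
t: 10.45
tcp_pos: [0.5416, -0.1116, 0.217]
tool_rot: [0.974, 0.225, 0.001, 0.0]
force: [-0.4, -0.5, -0.3]
finger_gap: 1.001
gripper_force: 0.0
```

```bash
python3 - <<'E'
from h import *
d=snap("wrist");pickle.dump(d,open("w6.pkl","wb"));I=cv2.resize(d["color"][0:300,80:460],None,fx=2,fy=2,interpolation=cv2.INTER_CUBIC);cv2.imwrite("pics/w6.png",I)
d=snap("top");pickle.dump(d,open("top6.pkl","wb"))
d=snap("scene");pickle.dump(d,open("scene6.pkl","wb"))
print(manip.sense()["tcp_pos"])
E
```

```text
[ 0.54097086 -0.11136047  0.21657758]
```

View pics/w6.png

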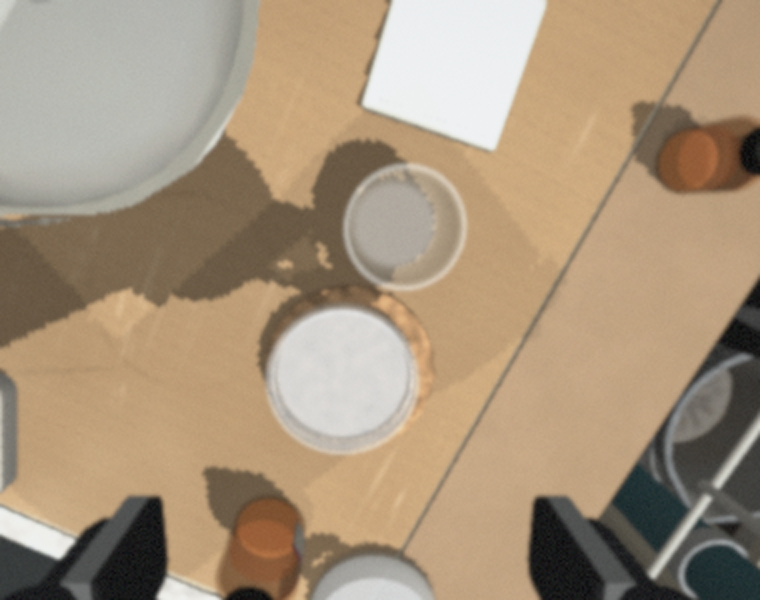

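Beaker stands with its rim centred (405,226); dish outline centred about (342,378) on the mat (about (348,368)); tile near edge (361,105) to (494,150).

```bash
python3 - <<'E'
from h import *
d=pickle.load(open("w6.pkl","rb"))
f=lambda p,z: plane(d,np.array(p)/2+(80,0),z)[:,:2].round(4)
print("rim",f([(405,226.5)],.055), "base",f([(394,222)],.001), "dish",f([(341.5,379)],.021),"extents",f([(264,379),(419,379)],.021))
print("tile edge mid",f([(361,105),(494,150)],.008).mean(0))
I=d["color"];hsv=cv2.cvtColor(I,cv2.COLOR_BGR2HSV)
# mat: visible edge points (crop px) right and top side
P=f([(433,365),(428,400),(423,330),(395,300),(345,287),(290,310),(262,350),(300,304)],.008)
A=np.c_[2*P,np.ones(len(P))];s=np.linalg.lstsq(A,(P**2).sum(1),rcond=None)[0];print("mat",s[:2],np.sqrt(s[2]+s[:2]@s[:2]))
E
```

```text
rim [[ 0.6106 -0.1026]] base [[ 0.6111 -0.1023]] dish [[ 0.5403 -0.1107]] extents [[ 0.5251 -0.0796]
 [ 0.5555 -0.1418]]
tile edge mid [ 0.6511  -0.09715]
mat [ 0.54027822 -0.11366935] 0.040305810003121646
```

Call:
step_arm(moves=[1, -0.005, 0.008, -0.2, 0, 1, -0.005, 0.008, -0.45, 0, 1, -0.005, 0.008, -0.62, 0, 1, -0.005, 0.008, -0.68, 0, 1, -0.005, 0.008, -0.7, 0, 1, -0.005, 0.008, -0.7, 0, 1, -0.005, 0.008, -0.7, 0])

```text
t: 11.48
tcp_pos: [0.5402, -0.1101, 0.078]
tool_rot: [0.974, 0.224, 0.001, 0.001]
force: [0.6, -0.5, 0.2]
finger_gap: 0.996
gripper_force: 0.0
```

Call:
step_arm(moves=[0.9, 0, 0, 0, 0, 0.8, 0, 0, 0, 0, 0.7, 0, 0, 0, 0, 0.65, 0, 0, 0, 0, 0.65, 0, 0, 0, 0, 0.65, 0, 0, 0, 0])

```text
t: 12.22
tcp_pos: [0.5397, -0.1099, 0.0775]
tool_rot: [0.974, 0.225, 0.0, 0.0]
force: [-0.9, 0.2, 5.2]
finger_gap: 0.723
gripper_force: 20.9
```

Call:
step_arm(moves=[0.65, 0, 0, 0.03, 0, 0.65, 0, 0, 0.1, 0, 0.65, 0, 0, 0.3, 0, 0.65, 0, 0, 0.5, 0, 0.65, 0, 0, 0.5, 0, 0.65, 0, 0, 0.5, 0])

```text
t: 12.98
tcp_pos: [0.5391, -0.1096, 0.1769]
tool_rot: [0.974, 0.224, -0.0, -0.0]
force: [-0.4, 0.0, -0.3]
finger_gap: 0.724
gripper_force: 22.2
```

```bash
python3 - <<'E'
from h import *
d=snap("wrist");pickle.dump(d,open("w7.pkl","wb"));cv2.imwrite("pics/w7.png",d["color"])
print(manip.sense()["tcp_pos"])
E
```

```text
[ 0.5387616  -0.1095207   0.17618499]
```

View pics/w7.png

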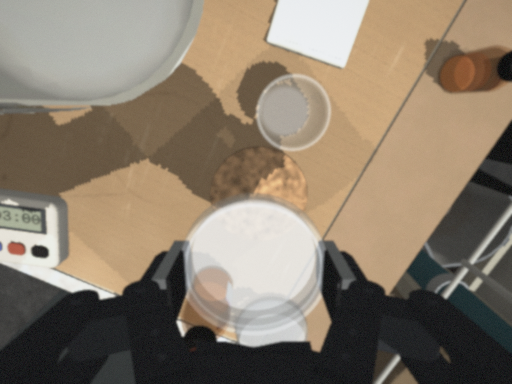

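Dish held level: outline x 183–325, y 197–330, centre about (254,264); beaker rim (293,112), mat free at (258,190).

```bash
python3 - <<'E'
from h import *
d=pickle.load(open("w7.pkl","rb"))
print("rim",plane(d,[(293,112.5)],.055).round(4),"base",plane(d,(284,108),.001).round(4))
for off in(-.004,-.002,0,.002,.004):
  c=np.array([.5388,-.1095])+off*np.array([.899,.438])
  o=[]
  for z in(.1067,.1237):
    q=np.array([[c[0]+.033*np.cos(u),c[1]+.033*np.sin(u),z] for u in np.linspace(0,6.28,90)]);p=proj(d,q);o+=[p.min(0).round(1),p.max(0).round(1)]
  print(off,*o)
E
```

```text
rim [[ 0.6103 -0.1023  0.055 ]] base [[ 0.6119 -0.101   0.001 ]]
-0.004 [185.7 199.1] [316.6 316.9] [177.7 211. ] [324.  340.1]
-0.002 [185.4 195.1] [316.8 313.7] [177.4 206.5] [324.3 336.7]
0 [185.2 191. ] [317.1 310.5] [177.1 202. ] [324.6 333.2]
0.002 [184.9 186.9] [317.3 307.3] [176.8 197.4] [324.9 329.8]
0.004 [184.7 182.8] [317.6 304.1] [176.4 192.8] [325.2 326.2]
```

Call:
step_arm(moves=[0.65, 0.15, 0.02, 0, 0, 0.65, 0.3, 0.035, 0, 0, 0.65, 0.357, 0.04, 0, 0, 0.65, 0.357, 0.04, -0.1, 0, 0.65, 0.357, 0.04, -0.2, 0, 0.65, 0.357, 0.04, -0.2, 0, 0.65, 0.357, 0.04, -0.2, 0, 0.65, 0.357, 0.04, -0.2, 0])

```text
t: 14.02
tcp_pos: [0.6111, -0.102, 0.1375]
tool_rot: [0.974, 0.224, 0.001, 0.0]
force: [0.0, -0.0, -0.5]
finger_gap: 0.725
gripper_force: 22.2
```

```bash
python3 - <<'E'
from h import *
for i in range(3):
    print(manip.sense()["tcp_pos"].round(4)); manip.snapshot("wrist")
E
```

```text
[ 0.6111 -0.102   0.1375]
[ 0.6112 -0.102   0.1376]
[ 0.6111 -0.1019  0.1375]
```

Call:
step_arm(moves=[0.65, -0.003, 0.003, -0.02, 0, 0.65, -0.003, 0.003, -0.045, 0, 0.65, -0.003, 0.003, -0.06, 0, 0.65, -0.003, 0.003, -0.064, 0, 0.65, -0.003, 0.003, -0.065, 0])

```text
t: 14.8
tcp_pos: [0.6103, -0.1012, 0.1242]
tool_rot: [0.974, 0.224, -0.0, -0.0]
force: [-1.4, 0.5, 5.1]
finger_gap: 0.722
gripper_force: 22.5
```

Call:
step_arm(moves=[0.73, 0, 0, 0, 0, 0.76, 0, 0, 0, 0, 0.82, 0, 0, 0, 0, 0.95, 0, 0, 0, 0, 1, 0, 0, 0, 0, 1, 0, 0, 0, 0])

```text
t: 15.55
tcp_pos: [0.6102, -0.1012, 0.1237]
tool_rot: [0.974, 0.224, -0.0, -0.0]
force: [0.5, 0.2, 0.3]
finger_gap: 1.0
gripper_force: 0.0
```

Call:
step_arm(moves=[1, 0, 0, 0.05, 0, 1, 0, 0, 0.2, 0, 1, 0, 0, 0.4, 0, 1, -0.1, 0, 0.5, 0, 1, -0.3, 0, 0.5, 0, 1, -0.4, 0, 0.5, 0, 1, -0.4, 0, 0.5, 0, 1, -0.4, 0, 0.5, 0])

```text
t: 16.55
tcp_pos: [0.5316, -0.1016, 0.2244]
tool_rot: [0.974, 0.224, 0.001, 0.001]
force: [0.2, -0.2, -0.0]
finger_gap: 1.001
gripper_force: 0.0
```

```bash
python3 - <<'E'
from h import *
d=snap("wrist");pickle.dump(d,open("w8.pkl","wb"));cv2.imwrite("pics/w8.png",d["color"])
e=snap("scene");B=cv2.resize(e["color"][95:265,135:335],(500,425),interpolation=cv2.INTER_CUBIC);pickle.dump(e,open("scene8.pkl","wb"))
A=cv2.resize(d["color"],(300,225));I=np.zeros((425,800,3),np.uint8);I[:,:500]=B;I[:225,500:]=A;cv2.imwrite("pics/s8.png",I)
print(manip.sense()["tcp_pos"])
E
```

```text
[ 0.53159313 -0.10149593  0.22399002]
```

View pics/s8.png

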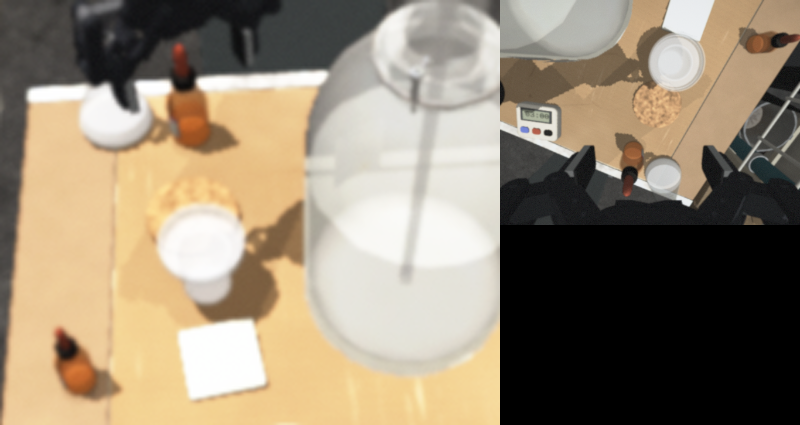

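Dish sits level on the beaker (200,243 in the left panel), mat free. I'll measure the mat, dish, bottle and flask from this wrist picture by mask.

```bash
python3 - <<'E'
from h import *
d=pickle.load(open("w8.pkl","rb"));cv2.imwrite("pics/w8c.png",cv2.resize(d["color"][20:350,130:400],None,fx=1.8,fy=1.8,interpolation=cv2.INTER_CUBIC))
E
```

```text
(no output)
```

View pics/w8c.png

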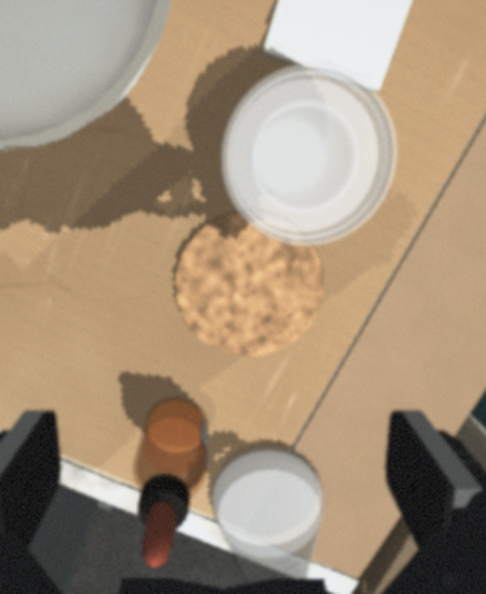

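Crop pixels (1.8x): mat x 175–325, y 211–356; dish x 222–397, y 65–245; flask base (267,497); bottle base (177,428), cap (163,500).

```bash
python3 - <<'E'
from h import *
d=pickle.load(open("w8.pkl","rb"))
f=lambda x,y,z: plane(d,[(x/1.8+130,y/1.8+20)],z)[0].round(4)
print("mat",f(250,284,.008),"dish",f(309.5,155,.070),"flask",f(267,497,.002),"bottle base",f(177,428,.0),"cap",f(163,502,.08))
def ext(c,r,z):
  p=proj(d,[[c[0]+r*np.cos(u),c[1]+r*np.sin(u),z] for u in np.linspace(0,6.28,90)]);p=(p-(130,20))*1.8
  return p.min(0).round(),p.max(0).round()
print(ext((.5415,-.1128),.04,.008),ext((.6105,-.1025),.033,.072),ext((.43,-.182),.034,0),ext((.449,-.112),.018,0))
E
```

```text
mat [ 0.5434 -0.1136  0.008 ] dish [ 0.6108 -0.102   0.07  ] flask [ 0.4285 -0.1835  0.002 ] bottle base [ 0.4458 -0.1153  0.    ] cap [ 0.4508 -0.1129  0.08  ]
(array([171., 210.]), array([323., 357.])) (array([225.,  63.]), array([397., 242.])) (array([210., 442.]), array([322., 539.])) (array([143., 393.]), array([205., 449.]))
```

Call:
step_arm(moves=[1, -0.2, -0.15, 0, 0, 0.7, -0.4, -0.3, 0, 0, 0.58, -0.508, -0.397, 0, 0, 0.58, -0.508, -0.397, 0, 0, 0.58, -0.508, -0.397, 0, 0, 0.58, -0.508, -0.397, -0.1, 0, 0.58, -0.508, -0.397, -0.1, 0])

```text
t: 17.52
tcp_pos: [0.4291, -0.1796, 0.2028]
tool_rot: [0.974, 0.225, -0.001, -0.001]
force: [-0.7, -0.5, 0.5]
finger_gap: 0.58
gripper_force: 0.0
```

```bash
python3 - <<'E'
from h import *
d=snap("wrist");pickle.dump(d,open("w9.pkl","wb"))
print(manip.sense()["tcp_pos"],manip.sense()["finger_gap"])
g=cv2.cvtColor(d["color"],cv2.COLOR_BGR2GRAY);hsv=cv2.cvtColor(d["color"],cv2.COLOR_BGR2HSV)
w=((hsv[...,1]<45)&(hsv[...,2]>140)).astype(np.uint8)*255
for z,r in((.106,.0145),(.0,.034)):
  p=proj(d,[[.43+r*np.cos(u),-.181+r*np.sin(u),z] for u in np.linspace(0,6.28,90)]);print(z,p.min(0).round(1),p.max(0).round(1))
n,l,s,c=cv2.connectedComponentsWithStats(w)
for i in range(1,n):
  if s[i,4]>150: print(s[i],c[i].round(1))
E
```

```text
[ 0.42925505 -0.17990392  0.20337715] 0.5780694359992108
0.106 [230.1 208.8] [279.8 254.8]
0.0 [217.5 148.7] [292.1 220.9]
[ 361   14  151  237 2671] [432.5 133.7]
[   0   26   35   80 1386] [17.9 69.4]
[    0   111   305   151 10516] [198.2 187.9]
[449 125  62  26 163] [481.5 134.6]
[420 140  31  45 476] [436.8 164.3]
[490 182  22  35 360] [502.4 202.2]
[ 395  185  100   69 1083] [446.3 216.7]
[427 221  66  79 835] [458.5 258.9]
```

```bash
python3 - <<'E'
from h import *
d=pickle.load(open("w9.pkl","rb"));g=cv2.cvtColor(d["color"],cv2.COLOR_BGR2GRAY)
c=cv2.resize(g[130:290,190:320],None,fx=3,fy=3,interpolation=cv2.INTER_CUBIC)
for nm,r0,r1,z in(("mouth",20,28,.106),("base",33,40,.002)):
  h=cv2.HoughCircles(c,cv2.HOUGH_GRADIENT_ALT,1.5,30,param1=60,param2=.4,minRadius=r0*3,maxRadius=r1*3)
  if h is None: print(nm,None);continue
  for x,y,r in h[0][:4]: print(nm,x/3+190,y/3+130,r/3,plane(d,[(x/3+190,y/3+130)],z)[0].round(4))
E
```

```text
mouth 256.0 230.0 21.9348 [ 0.4316 -0.1809  0.106 ]
base 256.0 191.0 36.507145 [ 0.4267 -0.1838  0.002 ]
```

Call:
step_arm(moves=[0.58, 0, -0.007, -0.1, 0, 0.58, 0, -0.007, -0.2, 0, 0.58, 0, -0.007, -0.267, 0, 0.58, 0, -0.007, -0.267, 0, 0.45, 0, -0.007, -0.267, 0, 0.35, 0, -0.007, -0.267, 0, 0.2, 0, -0.007, -0.267, 0, 0.2, 0, -0.007, -0.267, 0, 0.2, 0, -0.007, -0.267, 0], grip_force=25)

```text
t: 18.7
tcp_pos: [0.4288, -0.182, 0.151]
tool_rot: [0.974, 0.224, 0.0, 0.0]
force: [-0.2, 1.5, 6.5]
finger_gap: 0.338
gripper_force: 24.5
```

Call:
step_arm(moves=[0.2, 0, 0, 0.05, 0, 0.2, 0, 0, 0.15, 0, 0.2, 0.15, 0, 0.18, 0, 0.2, 0.35, 0, 0.18, 0, 0.2, 0.5, 0.08, 0.18, 0, 0.2, 0.555, 0.22, 0.18, 0, 0.2, 0.563, 0.33, 0.18, 0, 0.2, 0.563, 0.35, 0.18, 0, 0.2, 0.563, 0.35, 0.18, 0, 0.2, 0.563, 0.35, 0.18, 0])

```text
t: 19.95
tcp_pos: [0.5413, -0.1129, 0.1865]
tool_rot: [0.975, 0.224, 0.0, 0.0]
force: [0.3, -0.5, -1.2]
finger_gap: 0.331
gripper_force: 24.9
```

```bash
python3 - <<'E'
from h import *
d=snap("wrist");pickle.dump(d,open("w10.pkl","wb"));s=manip.sense();print(s["tcp_pos"],s["force"],s["finger_gap"])
g=cv2.cvtColor(d["color"],cv2.COLOR_BGR2GRAY)
for z,r in((.142,.0145),(.036,.034)):
  p=proj(d,[[s["tcp_pos"][0]+r*np.cos(u),s["tcp_pos"][1]+r*np.sin(u),z] for u in np.linspace(0,6.28,90)]);print(z,p.min(0).round(1),p.max(0).round(1))
c=cv2.resize(g[100:330,170:340],None,fx=3,fy=3,interpolation=cv2.INTER_CUBIC)
for nm,r0,r1,z in(("mouth",18,30,.142),("base",33,50,.038)):
  h=cv2.HoughCircles(c,cv2.HOUGH_GRADIENT_ALT,1.5,30,param1=60,param2=.4,minRadius=r0*3,maxRadius=r1*3)
  if h is None: print(nm,None);continue
  for x,y,r in h[0][:4]: print(nm,x/3+170,y/3+100,r/3,plane(d,[(x/3+170,y/3+100)],z)[0].round(4))
E
```

```text
[ 0.54126713 -0.11296488  0.1864525 ] [-0.61552403 -0.43802299 -0.6901719 ] 0.3344594402249479
0.142 [216.6 251.3] [285.5 311.8]
0.036 [206.8 159.4] [297.5 245.7]
mouth 255.5 279.0 26.763521 [ 0.5436 -0.1139  0.142 ]
base 254.0 206.0 44.021694 [ 0.5413 -0.1145  0.038 ]
base 253.5 271.5 34.55698 [ 0.4918 -0.1382  0.038 ]
```

Call:
step_arm(moves=[0.2, 0.003, 0.006, -0.05, 0, 0.2, 0.003, 0.006, -0.1, 0, 0.2, 0.003, 0.006, -0.125, 0, 0.2, 0.003, 0.006, -0.134, 0, 0.2, 0.003, 0.006, -0.136, 0, 0.2, 0.003, 0.006, -0.136, 0])

```text
t: 20.75
tcp_pos: [0.542, -0.1108, 0.1592]
tool_rot: [0.974, 0.225, 0.0, 0.0]
force: [-0.1, 0.8, -0.8]
finger_gap: 0.335
gripper_force: 24.9
```

Call:
step_arm(moves=[0.2, 0, -0.003, 0, 0, 0.2, 0, -0.003, -0.003, 0, 0.2, 0, -0.003, -0.004, 0, 0.34, 0, -0.003, -0.004, 0, 0.4, 0, -0.003, -0.004, 0, 0.55, 0, -0.003, -0.004, 0, 0.58, 0, -0.003, -0.004, 0, 0.58, 0, -0.003, -0.004, 0])

```text
t: 21.75
tcp_pos: [0.5418, -0.1114, 0.1581]
tool_rot: [0.974, 0.224, -0.0, -0.0]
force: [0.7, -0.1, -0.5]
finger_gap: 0.579
gripper_force: 0.0
```

Call:
step_arm(moves=[0.58, 0, 0, 0.1, 0, 0.58, 0, 0, 0.3, 0, 0.58, -0.05, 0, 0.5, 0, 0.5, -0.3, 0, 0.5, 0, 0.5, -0.46, 0, 0.5, 0, 0.5, -0.46, 0, 0.5, 0, 0.5, -0.46, 0, 0.5, 0, 0.5, -0.46, 0, 0.5, 0])

```text
t: 22.75
tcp_pos: [0.4512, -0.1118, 0.2584]
tool_rot: [0.974, 0.225, 0.001, 0.0]
force: [-1.1, 0.5, 0.0]
finger_gap: 0.498
gripper_force: 0.0
```

```bash
python3 - <<'E'
from h import *
d=snap("wrist");pickle.dump(d,open("w11.pkl","wb"));s=manip.sense();print(s["tcp_pos"],s["force"],s["finger_gap"])
hsv=cv2.cvtColor(d["color"],cv2.COLOR_BGR2HSV)
for n,p in dict(base=(.449,-.112,0),cap=(.449,-.112,.084),tip=(.449,-.112,.116)).items(): print(n,proj(d,p))
am=((hsv[...,0]<14)&(hsv[...,1]>140)).astype(np.uint8)*255
bk=((hsv[...,2]<45)).astype(np.uint8)*255
for nm,m in(("amber",am),("dark",bk)):
  n,l,st,c=cv2.connectedComponentsWithStats(m)
  for i in range(1,n):
    if 80<st[i,4]<6000: print(nm,st[i],c[i].round(1))
g=cv2.cvtColor(d["color"],cv2.COLOR_BGR2GRAY)
c=cv2.resize(g[0:230,150:400],None,fx=3,fy=3,interpolation=cv2.INTER_CUBIC)
h=cv2.HoughCircles(c,cv2.HOUGH_GRADIENT_ALT,1.5,20,param1=60,param2=.4,minRadius=40,maxRadius=140)
if h is not None:
  for x,y,r in h[0][:6]: print((x/3+150).round(1),(y/3).round(1),r/3,plane(d,[(x/3+150,y/3)],.009)[0].round(4))
print("exp flask",proj(d,[(.5415,-.112,.009),(.5415,-.112,.114)]))
cv2.imwrite("pics/w11.png",d["color"])
E
```

```text
[ 0.45102674 -0.111703    0.25827397] [-0.09676615  0.38815038  0.47099252] 0.5020735071252057
base [[251.72884475 175.47699571]]
cap [[251.20462826 197.85059261]]
tip [[250.90593173 210.6009086 ]]
amber [237 163  33  28 625] [252.8 176. ]
amber [246 198  13  17  87] [252.3 208.5]
dark [   0   30   42   75 1299] [21.5 70.1]
dark [ 467   37   45   51 1375] [494.4  65.6]
dark [456 102  27  17 105] [469.7 110.6]
dark [478 122  34  32 554] [497.6 136.7]
dark [437 125  39  15 395] [456.8 131.1]
dark [241 184  23  19 154] [249.2 190.6]
333.5 7.5 41.437992 [ 0.6252 -0.1097  0.009 ]
298.0 91.5 34.386414 [ 0.5466 -0.1151  0.009 ]
298.0 91.5 38.430702 [ 0.5466 -0.1151  0.009 ]
240.5 186.0 31.476954 [ 0.4352 -0.1054  0.009 ]
252.0 187.5 20.606485 [ 0.4391 -0.1172  0.009 ]
252.0 196.0 14.795949 [ 0.4306 -0.1213  0.009 ]
exp flask [[292.7627061   94.93013162]
 [312.31177804  90.09139928]]
```

Call:
step_arm(moves=[0.5, -0.005, 0.002, -0.2, 0, 0.5, -0.005, 0.002, -0.4, 0, 0.5, -0.005, 0.002, -0.52, 0, 0.5, -0.005, 0.002, -0.566, 0, 0.5, -0.005, 0.002, -0.566, 0, 0.5, -0.005, 0.002, -0.566, 0])

```text
t: 23.55
tcp_pos: [0.4495, -0.1112, 0.1458]
tool_rot: [0.974, 0.225, 0.001, 0.001]
force: [-0.6, -0.3, 0.5]
finger_gap: 0.501
gripper_force: 0.0
```

Call:
step_arm(moves=[0.4, 0, 0, 0, 0, 0.3, 0, 0, 0, 0, 0.15, 0, 0, 0, 0, 0.15, 0, 0, 0, 0, 0.15, 0, 0, 0, 0], grip_force=30)

```text
t: 24.18
tcp_pos: [0.4493, -0.1113, 0.1458]
tool_rot: [0.974, 0.224, 0.001, 0.001]
force: [-0.3, -0.2, 6.4]
finger_gap: 0.247
gripper_force: 29.4
```

Call:
step_arm(moves=[0.15, 0, 0, 0.05, 0, 0.15, 0, 0, 0.25, 0, 0.15, 0, 0, 0.45, 0, 0.15, 0, 0, 0.65, 0, 0.15, 0, 0, 0.72, 0, 0.15, 0.2, 0.02, 0.72, 0, 0.15, 0.42, 0.04, 0.72, 0, 0.15, 0.65, 0.06, 0.72, 0, 0.15, 0.85, 0.08, 0.72, 0, 0.15, 0.95, 0.09, 0.72, 0, 0.15, 0.95, 0.09, 0.72, 0])

```text
t: 25.55
tcp_pos: [0.6393, -0.0926, 0.2886]
tool_rot: [0.974, 0.225, -0.0, -0.0]
force: [-0.8, -0.7, -1.2]
finger_gap: 0.252
gripper_force: 29.6
```

Call:
step_arm(moves=[0.15, 0.1, 0.005, 0, 0, 0.15, 0.203, 0.009, 0, 0, 0.15, 0.203, 0.009, -0.15, 0, 0.15, 0.203, 0.009, -0.35, 0, 0.15, 0.203, 0.009, -0.5, 0, 0.15, 0.203, 0.009, -0.55, 0, 0.15, 0.203, 0.009, -0.55, 0, 0.15, 0.203, 0.009, -0.55, 0, 0.15, 0.203, 0.009, -0.55, 0])

```text
t: 26.68
tcp_pos: [0.6801, -0.0914, 0.1808]
tool_rot: [0.974, 0.224, 0.001, 0.001]
force: [-0.7, -0.3, -0.8]
finger_gap: 0.248
gripper_force: 29.7
```

```bash
python3 - <<'E'
from h import *
d=snap("wrist");pickle.dump(d,open("w12.pkl","wb"));s=manip.sense();print(s["tcp_pos"],s["force"],s["finger_gap"])
hsv=cv2.cvtColor(d["color"],cv2.COLOR_BGR2HSV)
b=s["tcp_pos"][2]-.1458
for n,p in dict(base=(*s["tcp_pos"][:2],b),cap=(*s["tcp_pos"][:2],b+.084)).items(): print(n,p,proj(d,p))
am=((hsv[...,0]<14)&(hsv[...,1]>140)).astype(np.uint8)*255
n,l,st,c=cv2.connectedComponentsWithStats(am)
for i in range(1,n):
    if 80<st[i,4]<9000: print("amber",st[i],c[i].round(1))
p=proj(d,[[s["tcp_pos"][0]+.018*np.cos(u),s["tcp_pos"][1]+.018*np.sin(u),b] for u in np.linspace(0,6.28,90)]);print(p.min(0),p.max(0))
w=((hsv[...,1]<60)&(hsv[...,2]>150)).astype(np.uint8)*255
n,l,st,c=cv2.connectedComponentsWithStats(w)
for i in range(1,n):
    if st[i,4]>300: print("white",st[i],c[i].round(1))
print(proj(d,[(.68+.0297*a-.0043*b_,-.0915+.0043*a+.0297*b_,.008) for a,b_ in((1,1),(1,-1),(-1,-1),(-1,1))]).round(1))
cv2.imwrite("pics/w12.png",d["color"])
E
```

```text
[ 0.68000733 -0.09130496  0.180545  ] [-0.3642453   0.10412611 -1.68407402] 0.24600971449124376
base (np.float64(0.6800073290398944), np.float64(-0.09130496269711037), np.float64(0.03474500225372948)) [[251.68979514 206.60838804]]
cap (np.float64(0.6800073290398944), np.float64(-0.09130496269711037), np.float64(0.11874500225372948)) [[250.88457423 262.39155676]]
amber [234 196  28  16 209] [246.7 204.4]
amber [229 225  28  14 183] [239.3 231.3]
amber [360 227  37  34 781] [377.  242.9]
[227.26503673 182.90104845] [276.10235049 229.28976681]
white [ 209    0  100  100 5801] [258.4  47.1]
white [    0    53   156   258 29549] [ 68.3 176.7]
white [ 210  153   90   70 3041] [253.1 183.7]
white [439 271  48  57 485] [461.1 301.2]
white [ 220  275   51   72 1925] [244.2 320.3]
[[227.3 150.4]
 [299.  173.2]
 [274.8 238.7]
 [207.1 218.7]]
```

Call:
step_arm(moves=[0.15, 0, 0, -0.05, 0, 0.15, 0, 0, -0.1, 0, 0.15, 0, 0, -0.122, 0, 0.15, 0, 0, -0.13, 0, 0.15, 0, 0, -0.132, 0, 0.15, 0, 0, -0.132, 0])

```text
t: 27.48
tcp_pos: [0.6794, -0.091, 0.1538]
tool_rot: [0.974, 0.225, -0.0, -0.0]
force: [-2.1, 0.5, 6.2]
finger_gap: 0.255
gripper_force: 30.3
```

Call:
step_arm(moves=[0.26, 0, 0, 0, 0, 0.32, 0, 0, 0, 0, 0.42, 0, 0, 0, 0, 0.5, 0, 0, 0, 0, 0.5, 0, 0, 0, 0])

```text
t: 28.1
tcp_pos: [0.6794, -0.0912, 0.1524]
tool_rot: [0.974, 0.224, -0.0, -0.0]
force: [0.3, 0.2, -0.5]
finger_gap: 0.499
gripper_force: 0.0
```

Call:
step_arm(moves=[0.5, 0, 0, 0.1, 0, 0.5, 0, 0, 0.3, 0, 0.5, 0, 0, 0.6, 0, 0.5, 0, 0, 0.9, 0, 0.5, -0.2, -0.1, 1, 0, 0.5, -0.45, -0.1, 1, 0, 0.5, -0.7, -0.1, 1, 0, 0.5, -0.7, -0.1, 1, 0, 0.5, -0.7, -0.1, 1, 0, 0.5, -0.7, -0.1, 1, 0])

```text
t: 29.35
tcp_pos: [0.541, -0.1115, 0.3535]
tool_rot: [0.974, 0.225, 0.001, 0.001]
force: [0.6, -0.5, 0.4]
finger_gap: 0.505
gripper_force: 0.0
```

```bash
python3 - <<'E'
from h import *
d=snap("wrist");pickle.dump(d,open("w13.pkl","wb"));e=snap("scene");pickle.dump(e,open("scene13.pkl","wb"))
s=manip.sense();print(s["tcp_pos"],s["finger_gap"])
A=cv2.resize(d["color"][0:300,140:400],(520,600),interpolation=cv2.INTER_CUBIC);B=cv2.resize(e["color"][130:270,170:256],None,fx=3.2,fy=3.2,interpolation=cv2.INTER_CUBIC)
I=np.zeros((600,800,3),np.uint8);I[:,:520]=A;I[:B.shape[0],522:522+B.shape[1]]=B[:, :278];cv2.imwrite("pics/fin.png",I)
def ext(dd,c,r,z,o,sc):
  p=(proj(dd,[[c[0]+r*np.cos(u),c[1]+r*np.sin(u),z] for u in np.linspace(0,6.28,90)])-o)*sc;return p.min(0).round(),p.max(0).round()
m=(.5415,-.112);t=(.68,-.0915);b=(.6104,-.1013)
for n,c,r,z in(("mat",m,.04,.008),("flaskbase",m,.034,.008),("mouth",m,.0145,.114),("dish",b,.033,.072),("cap",t,.012,.092),("botbase",t,.018,.008),("tile",t,.0424,.008)):
  print(n,*ext(d,c,r,z,(140,0),2),*ext(e,c,r,z,(170-522/3.2,130),3.2))
E
```

```text
[ 0.540624   -0.11134835  0.35284422] 0.4995212693235674
mat [167. 260.] [285. 377.] [593. 112.] [713. 211.]
flaskbase [176. 269.] [276. 368.] [602. 119.] [704. 203.]
mouth [197. 327.] [254. 382.] [613.  43.] [661.  81.]
dish [203. 155.] [323. 280.] [608. 149.] [717. 241.]
cap [288.  50.] [337. 104.] [658. 259.] [701. 296.]
botbase [265.  74.] [323. 137.] [661. 318.] [719. 370.]
tile [226.  29.] [363. 178.] [621. 283.] [759. 407.]
```

View pics/fin.png

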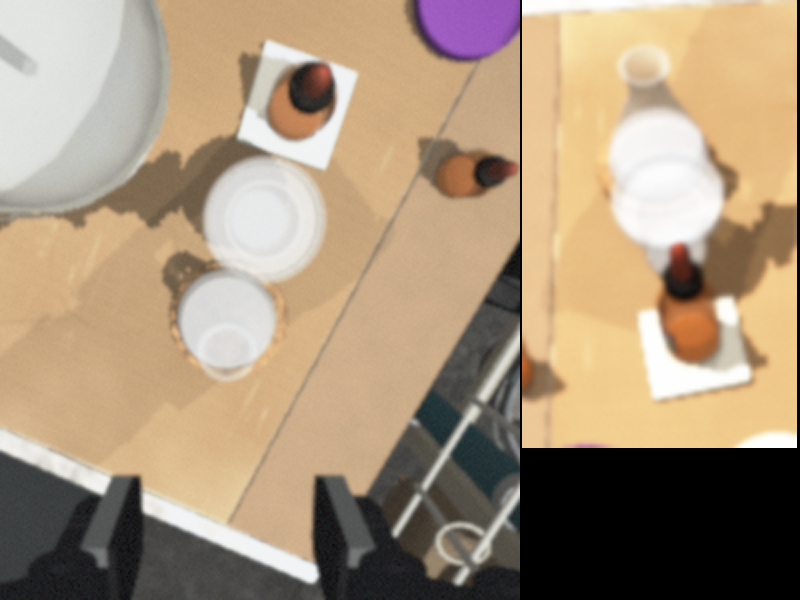

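The last picture shows the bottle upright on the tile (297,106), the dish level on the beaker (264,218), and the flask centred on the mat (228,320). The gripper is clear of everything.

```bash
python3 -c "
from station import manip
print(manip.sign_off())"
```

```text
the job is handed in; nothing more can be done
None
```

The row is set out and handed in at about 29 s: the beaker stands midway between mat and tile with the dish covering it, the flask is on the cork mat and the dropping bottle on the white tile, all upright, let go and centred within 1–2 mm by the last camera check; the timer was not touched.

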